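# Heft the nut cartons and hold the fullest ready over the nut bin

## Task

One of the two stock bins is nearly out of nuts; the other is the bolt bin. Heft the three identical closed cartons on the bench one after another, setting the lighter ones back flat about where they stood, to feel which is the fullest; then hold the heaviest up, level, centred over the bin that has the nuts in it and clear above its rim, ready to be opened and tipped, and finish while still holding it there. Leave the bins, their contents and the other tools in place.

Things in the scene. Friction and masses are not known exactly. Their poses are not given: they have to be found in the camera images.
- carton_a: one of three identical small closed brown cartons, 56 x 80 x 40 mm (its x, y, z), lying flat on the bench. Origin: centre of the underside; z up; grip it across the 56 mm (along its x). Rigid, contents do not shift. The fullest of the three is at least 300 g heavier than each other one; none exceeds 0.8 kg; which is which cannot be seen
- carton_b: one of three identical small closed brown cartons, 56 x 80 x 40 mm (its x, y, z), lying flat on the bench. Origin: centre of the underside; z up; grip it across the 56 mm (along its x). Rigid, contents do not shift. The fullest of the three is at least 300 g heavier than each other one; none exceeds 0.8 kg; which is which cannot be seen
- carton_c: one of three identical small closed brown cartons, 56 x 80 x 40 mm (its x, y, z), lying flat on the bench. Origin: centre of the underside; z up; grip it across the 56 mm (along its x). Rigid, contents do not shift. The fullest of the three is at least 300 g heavier than each other one; none exceeds 0.8 kg; which is which cannot be seen
- bin_1: one of two identical open grey-green bins, 124 x 175 x 70 mm (x, y, z), loose on the bench. Origin: centre of the underside; z up; inside 102 x 156 mm, floor 3 mm thick, side and back walls 69 mm high; the 31 mm low lip is at its -y end, towards the robot. One bin holds nuts, the other bolts; which stands left or right varies
- bin_2: one of two identical open grey-green bins, 124 x 175 x 70 mm (x, y, z), loose on the bench. Origin: centre of the underside; z up; inside 102 x 156 mm, floor 3 mm thick, side and back walls 69 mm high; the 31 mm low lip is at its -y end, towards the robot. One bin holds nuts, the other bolts; which stands left or right varies
- nut_1: a hexagon steel nut, 24 x 28 x 13 mm, lying flat on the floor of one of the two bins. Origin: centre of the underside, z up
- nut_2: a hexagon steel nut, 24 x 28 x 13 mm, lying flat on the floor of one of the two bins. Origin: centre of the underside, z up
- bolt_1: a hexagon-head steel bolt, 62 mm long, head 24 mm across flats and 10 mm thick, shank 16 mm, lying on the floor of the other bin. Origin: centre of the head's end face; z along the shank
- bolt_2: a hexagon-head steel bolt, 62 mm long, head 24 mm across flats and 10 mm thick, shank 16 mm, lying on the floor of the other bin. Origin: centre of the head's end face; z along the shank
- bolt_3: a hexagon-head steel bolt, 62 mm long, head 24 mm across flats and 10 mm thick, shank 16 mm, lying on the floor of the other bin. Origin: centre of the head's end face; z along the shank
- spanner: steel open-ended spanner 150 x 25 x 8 mm, lying on the bench; bystander, origin at the centre of its underside
- v_block: steel V-block 50 x 40 x 36 mm standing on the bench; bystander, origin at the centre of its underside
- cutter: orange snap-off cutter 20 x 142 x 16 mm lying on the bench; bystander, origin at the centre of its underside

How it is judged (in metres and radians):
On the way, in this order (a step that is already met when the one before it is completed fails the run):
1. a lighter carton is hefted: held in the fingers, lifted more than 20 mm while the heaviest lies on the bench ((((height (world z) of carton_a above 0.02 m and contact force between the fingers and carton_a above 1 N) and (((height (world z) of carton_b below 0.006 m and contact force between the fingers and carton_b below 0.3 N) and contact force between carton_b and anything else above 5.8 N) or ((height (world z) of carton_c below 0.006 m and contact force between the fingers and carton_c below 0.3 N) and contact force between carton_c and anything else above 5.8 N))) or ((height (world z) of carton_b above 0.02 m and contact force between the fingers and carton_b above 1 N) and (((height (world z) of carton_a below 0.006 m and contact force between the fingers and carton_a below 0.3 N) and contact force between carton_a and anything else above 5.8 N) or ((height (world z) of carton_c below 0.006 m and contact force between the fingers and carton_c below 0.3 N) and contact force between carton_c and anything else above 5.8 N))) or ((height (world z) of carton_c above 0.02 m and contact force between the fingers and carton_c above 1 N) and (((height (world z) of carton_a below 0.006 m and contact force between the fingers and carton_a below 0.3 N) and contact force between carton_a and anything else above 5.8 N) or ((height (world z) of carton_b below 0.006 m and contact force between the fingers and carton_b below 0.3 N) and contact force between carton_b and anything else above 5.8 N))))), for 0.2 s.
2. it is set down and let go: all three cartons lie on the bench (height (world z) of each of carton_a, carton_b, carton_c below 0.006 m and contact force between the fingers and carton_a below 0.3 N and contact force between the fingers and carton_b below 0.3 N and contact force between the fingers and carton_c below 0.3 N), for 0.1 s.
3. a lighter carton is hefted again, as it must be to compare all three ((((height (world z) of carton_a above 0.02 m and contact force between the fingers and carton_a above 1 N) and (((height (world z) of carton_b below 0.006 m and contact force between the fingers and carton_b below 0.3 N) and contact force between carton_b and anything else above 5.8 N) or ((height (world z) of carton_c below 0.006 m and contact force between the fingers and carton_c below 0.3 N) and contact force between carton_c and anything else above 5.8 N))) or ((height (world z) of carton_b above 0.02 m and contact force between the fingers and carton_b above 1 N) and (((height (world z) of carton_a below 0.006 m and contact force between the fingers and carton_a below 0.3 N) and contact force between carton_a and anything else above 5.8 N) or ((height (world z) of carton_c below 0.006 m and contact force between the fingers and carton_c below 0.3 N) and contact force between carton_c and anything else above 5.8 N))) or ((height (world z) of carton_c above 0.02 m and contact force between the fingers and carton_c above 1 N) and (((height (world z) of carton_a below 0.006 m and contact force between the fingers and carton_a below 0.3 N) and contact force between carton_a and anything else above 5.8 N) or ((height (world z) of carton_b below 0.006 m and contact force between the fingers and carton_b below 0.3 N) and contact force between carton_b and anything else above 5.8 N))))), for 0.2 s.
4. it too is set down and let go (all of step 2), for 0.1 s.
At the end, for the whole second after the job is handed in: The heaviest carton is held still in the fingers, level within 0.3 rad, underside 90 to 350 mm above the bench, centre within 45 mm horizontally of the nut bin's, not touching it; the others lie flat, let go, within 80 mm of where they stood; nuts in their bin, bolts moved under 40 mm (((height (world z) of carton_a between 0.09 and 0.35 m and angle between carton_a's own z axis and vertical below 0.3 rad and contact force between the fingers and carton_a above 2 N and linear speed of carton_a below 0.03 m/s and angular speed of carton_a below 0.2 rad/s and contact force between carton_a and bin_1 below 0.1 N and contact force between carton_a and bin_2 below 0.1 N and ((height (world z) of carton_b below 0.006 m and contact force between the fingers and carton_b below 0.3 N) and angle between carton_b's own z axis and vertical below 0.1 rad and distance of carton_b from where it was at the start of the episode below 0.08 m and linear speed of carton_b below 0.02 m/s) and contact force between each of carton_b, carton_c and anything else below 5.8 N and ((height (world z) of carton_c below 0.006 m and contact force between the fingers and carton_c below 0.3 N) and angle between carton_c's own z axis and vertical below 0.1 rad and distance of carton_c from where it was at the start of the episode below 0.08 m and linear speed of carton_c below 0.02 m/s)) or (height (world z) of carton_b between 0.09 and 0.35 m and angle between carton_b's own z axis and vertical below 0.3 rad and contact force between the fingers and carton_b above 2 N and linear speed of carton_b below 0.03 m/s and angular speed of carton_b below 0.2 rad/s and contact force between carton_b and bin_1 below 0.1 N and contact force between carton_b and bin_2 below 0.1 N and ((height (world z) of carton_a below 0.006 m and contact force between the fingers and carton_a below 0.3 N) and angle between carton_a's own z axis and vertical below 0.1 rad and distance of carton_a from where it was at the start of the episode below 0.08 m and linear speed of carton_a below 0.02 m/s) and contact force between each of carton_a, carton_c and anything else below 5.8 N and ((height (world z) of carton_c below 0.006 m and contact force between the fingers and carton_c below 0.3 N) and angle between carton_c's own z axis and vertical below 0.1 rad and distance of carton_c from where it was at the start of the episode below 0.08 m and linear speed of carton_c below 0.02 m/s)) or (height (world z) of carton_c between 0.09 and 0.35 m and angle between carton_c's own z axis and vertical below 0.3 rad and contact force between the fingers and carton_c above 2 N and linear speed of carton_c below 0.03 m/s and angular speed of carton_c below 0.2 rad/s and contact force between carton_c and bin_1 below 0.1 N and contact force between carton_c and bin_2 below 0.1 N and ((height (world z) of carton_a below 0.006 m and contact force between the fingers and carton_a below 0.3 N) and angle between carton_a's own z axis and vertical below 0.1 rad and distance of carton_a from where it was at the start of the episode below 0.08 m and linear speed of carton_a below 0.02 m/s) and contact force between each of carton_a, carton_b and anything else below 5.8 N and ((height (world z) of carton_b below 0.006 m and contact force between the fingers and carton_b below 0.3 N) and angle between carton_b's own z axis and vertical below 0.1 rad and distance of carton_b from where it was at the start of the episode below 0.08 m and linear speed of carton_b below 0.02 m/s))) and (((x of nut_1 in the frame of bin_1 between -0.052 and 0.052 m and y of nut_1 in the frame of bin_1 between -0.08 and 0.08 m and height (world z) of nut_1 below 0.04 m) and (x of nut_2 in the frame of bin_1 between -0.052 and 0.052 m and y of nut_2 in the frame of bin_1 between -0.08 and 0.08 m and height (world z) of nut_2 below 0.04 m) and ((height (world z) of carton_a above 0.09 m and horizontal distance between carton_a and bin_1 below 0.045 m) or (height (world z) of carton_b above 0.09 m and horizontal distance between carton_b and bin_1 below 0.045 m) or (height (world z) of carton_c above 0.09 m and horizontal distance between carton_c and bin_1 below 0.045 m))) or ((x of nut_1 in the frame of bin_2 between -0.052 and 0.052 m and y of nut_1 in the frame of bin_2 between -0.08 and 0.08 m and height (world z) of nut_1 below 0.04 m) and (x of nut_2 in the frame of bin_2 between -0.052 and 0.052 m and y of nut_2 in the frame of bin_2 between -0.08 and 0.08 m and height (world z) of nut_2 below 0.04 m) and ((height (world z) of carton_a above 0.09 m and horizontal distance between carton_a and bin_2 below 0.045 m) or (height (world z) of carton_b above 0.09 m and horizontal distance between carton_b and bin_2 below 0.045 m) or (height (world z) of carton_c above 0.09 m and horizontal distance between carton_c and bin_2 below 0.045 m)))) and distance of each of bolt_1, bolt_2, bolt_3 from where it was at the start of the episode below 0.04 m); the arm keeps its last pose, push and grip.
It fails at once if the spanner is shoved more than 30 mm (distance of spanner from where it was at the start of the episode above 0.03 m).
It fails at once if the v-block is shoved more than 30 mm (distance of v_block from where it was at the start of the episode above 0.03 m).
It fails at once if the cutter is shoved more than 30 mm (distance of cutter from where it was at the start of the episode above 0.03 m).
It fails at once if a stock bin is shoved more than 40 mm (distance of any of bin_1, bin_2 from where it was at the start of the episode above 0.04 m).
It fails at once if a carton is turned on its side or over (angle between any of carton_a, carton_b, carton_c's own z axis and vertical above 1 rad).
It also fails if it takes over 61 s, if anything falls off the work surface, if the arm or the gripper's body presses on something with over 40 N, if the wrist force passes 120 N, or if a joint passes its speed limit or range.

## Robot

A 6-joint arm with a two-finger parallel gripper is mounted at the origin on a cart in front of the work surface, level with it; the furniture and walls round the work are solid. World frame = base frame: x ahead of the robot, y to its left, z up, the work surface at z = 0. Lengths are in mm, angles in rad, forces in N, time in s.
With the tool pointing down it reaches from about 400 to 925 mm from the base axis. Payload 12.5 kg.
Tool frame: the origin (TCP) lies midway between the tips of the shut fingers; the grasp point (between the pads) lies 19 mm behind it; z points along the fingers, y is the line along which they close (so a half turn about z gives the same grasp; the last joint's range is limited). The gripper opens to 95 mm and grips with 3 to 60 N. Pads are 20 mm wide; open, the fingers measure 119 mm over their backs; the gripper's body (75 mm by 180 mm) begins 59 mm behind the grasp point.
Start: joints at [-1.314, 0.491, 1.559, -0, 1.092, -0.106], TCP at [221.832, -584.326, 214.661] pointing down, gripper open.
Joint ranges: [-3.1, 3.1], [-0.84, 2.19], [0.05, 2.79], [-1.13, 4.28], [0.06, 2.93], [-2.69, 2.69]. Speed limits (rad/s): [2.22, 2.22, 2.79, 3.14, 3.14, 3.14].

## Interface

Orientations are given as [roll, pitch, yaw] about the fixed x, y, z axes, in that order (R = Rz(yaw) Ry(pitch) Rx(roll)).
In Python, from cell import * gives the robot as it stands.
- The arm moves only by the tool servo_tool, never from a script. Its argument "moves" is one flat list of numbers, 5 for each row, row after row: the shift along the world's x, y, z as a fraction of full scale, then the turn about the world's z as a fraction of full scale, then the opening, from 0 (shut) to 1 (fully open). A call has 1 to 12 rows; each row is the pose to reach, as a shift and turn from the pose commanded when the call began, turning the shorter way round; what a row does not reach only later rows make up. Full scale, the value 1, is 400 mm for a shift and 180 degrees for a turn. A row lasts 1/12 s, in which the tool goes at most 41.7 mm and 7.16 degrees, less where a joint would pass 70% of its speed; a pose out of reach is approached as far as the arm can. A call with a number of a shift or a turn outside -1 to 1 is refused whole. A call with a gripper value outside its range is refused whole. The fingers move at their own pace and stop on an object; the grip force is fixed at half the most. Time passes only in rows, so rows that repeat a pose let the fingers close. It gives the time, the measured TCP pose, the force, the opening and the grip force at its end, in the units of the state.
- state(): the state, without advancing time (a new reading comes with each control period).
- read_camera(name): name is "scene" or "top" or "wrist"; returns (picture, depth): 420x560x3 uint8, blue, green, red; 420x560 float32, mm along the optical axis (not along the pixel's ray), 0 where there is no reading.
- get_calibration(name): a dict with "K" (3x3 intrinsics, pixels), "R" (3x3) and "t" (3): a world point X has camera coordinates R X + t. Camera axes: x right, y down, z forward; pixel columns grow to the right and rows downward; lengths in mm; the calibration is good to about 2 mm. A picture is of the moment at which its call begins: read the wrist's pose just before it. get_calibration takes no time and is no camera call; for the wrist camera it gives the pose at the moment of the call.
- job_done(): hands the job in; it is judged then, once.
The state is a dict: "t": time; "joints": joint angles; "qvel": joint speeds; "tau": joint torques, N m; "eef_pos": TCP position; "tcp_rot": TCP orientation; "ft_force": force on the tool from outside, world axes, zero at the start; "moment": the same for the moment, N m; "opening": opening from 0.0 (shut) to 1.0 (fully open); "grip_force": force on a finger pad.
Only numpy, scipy, OpenCV 4.12 (cv2) and the standard library are available. Lean on these libraries where they do the work, as an engineer would, in place of code of your own. Each camera call takes 0.05 s, during which the arm holds its last target. There are 200 camera calls.

## Working session

There is one attempt and no reset: what is moved stays moved. The work goes in short steps, Python scripts to look and compute and a tool call to move; the robot and the scene stay as the last step left them, time stands still between calls to the robot, and variables do not carry over. Pictures are saved under pics/ and viewed, at most 10 in all, crops included, and the job is handed in when it is done.

Besides the shell and the picture viewer there is one more tool, called after "Request:" as name(argument=value, ...) on one line, values as JSON. servo_tool: Moves the arm, as the interface text tells. Its arguments: {"type":"object","properties":{"moves":{"type":"array"}},"required":["moves"]}

```bash
mkdir -p pics; python3 - <<'E'
from cell import *
import cv2,numpy as np
for n in("top","scene"):
    p,d=read_camera(n);cv2.imwrite(f"pics/{n}0.png",p);np.savez(f"{n}0.npz",p=p,d=d,**get_calibration(n))
s=state();print(s)
E
```

```text
{'t': 0.1, 'joints': array([-1.31359798e+00,  4.91510385e-01,  1.55939280e+00, -2.99916145e-06,
        1.09171276e+00, -1.05605661e-01]), 'qvel': array([-0.000943  , -0.00155213, -0.0027329 ,  0.00125999,  0.00041207,
       -0.00021471]), 'tau': array([ 3.17369915e-03, -6.13623333e+01, -2.58607292e+01,  6.94214297e-02,
        4.70095896e-02, -3.94659060e-05]), 'eef_pos': array([ 221.77160884, -584.09509844,  214.11181065]), 'tcp_rot': array([-3.14057479e+00, -1.05218734e-04,  3.62805341e-01]), 'ft_force': array([-0.52711821,  0.38079359,  0.03805298]), 'moment': array([0.04599509, 0.04257134, 0.07326126]), 'grip_force': 0.0, 'opening': 0.9982228786920297}
```

View pics/top0.png

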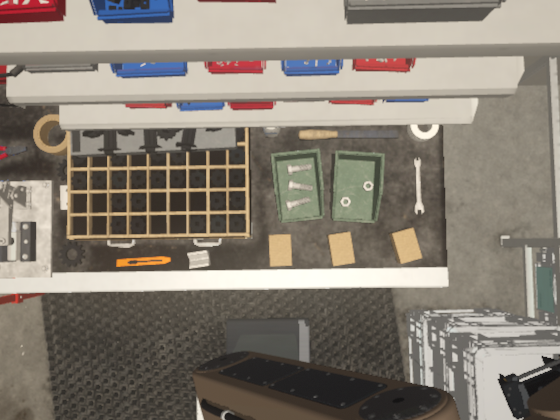

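View pics/scene0.png

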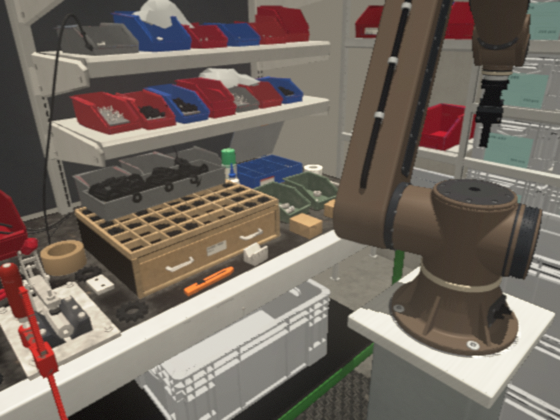

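The top view shows three cartons at about (280,250), (342,249) and (407,245). The bolt bin is at (298,185), the nut bin is at (357,187) with its nuts at (368,185) and (346,201), and the spanner is at (419,185).

```bash
cat > h.py <<'E'
import numpy as np,cv2
def load(n):
    z=np.load(n);return z['p'],z['d'],z['K'],z['R'],z['t']
def ray(uv,K,R,t,zp):
    uv=np.atleast_2d(uv).astype(float);r=np.c_[uv,np.ones(len(uv))]@np.linalg.inv(K).T@R
    c=-R.T@t;return c+r*((zp-c[2])/r[:,2])[:,None]
def pts(d,K,R,t):
    v,u=np.mgrid[:d.shape[0],:d.shape[1]];c=np.stack([u,v,np.ones_like(u)],-1)@np.linalg.inv(K).T*d[...,None]
    return (c-t)@R
def blobs(m,lo):
    cs,_=cv2.findContours(m.astype(np.uint8),0,2);return [c for c in cs if cv2.contourArea(c)>lo]
E
python3 - <<'E'
from h import *
p,d,K,R,t=load("top0.npz");P=pts(d,K,R,t);print("cam",-R.T@t,K[0,0])
hsv=cv2.cvtColor(p,40)
print(hsv[250,280],hsv[249,342],hsv[170,355],hsv[215,373])
m=(hsv[...,0]>8)&(hsv[...,0]<25)&(hsv[...,1]>70)&(hsv[...,2]>90);m[:225]=0;m[270:]=0;m[:,260-0:]&=True;m[:,:260]=0
for c in blobs(m,200):
    q=ray(c[:,0],K,R,t,40.)[:,:2].astype(np.float32);b=cv2.minAreaRect(q);print("carton",b,cv2.boxPoints(b).round().tolist())
m=(hsv[...,0]>40)&(hsv[...,0]<95)&(hsv[...,1]>40);m[:140]=0;m[230:]=0;m[:,:262]=0;m[:,395:]=0
for c in blobs(m,1000):
    hh=cv2.convexHull(c)[:,0];k=cv2.minAreaRect(hh);print("bin px",k)
    q=ray(hh,K,R,t,70.)[:,:2].astype(np.float32);b=cv2.minAreaRect(q);print("bin",b,cv2.boxPoints(b).round().tolist())
for n,u,v in[("bench",310,255),("c",280,250),("shelf1",280,112),("shelf1edge",280,120),("shelf2",280,90),("shelf3",280,40),("mid",357,187),("spanner",419,185),("rail",280,277),("vbl",199,259),("drawerbox",247,200),("handle",360,133),("rail r",440,277)]: print(n,P[v,u].round(),d[v,u])
E
python3 - <<'E'
import cv2
p=cv2.imread('pics/top0.png')[120:285,240:450];cv2.imwrite('pics/c1.png',cv2.resize(p,None,fx=3.6,fy=3.6,interpolation=2))
E
```

```text
cam [ 508.36992416  -69.23337495 1306.98568484] 497.0073301545056
[ 18  96 215] [ 18  96 213] [ 42  44 151] [36 48 74]
carton ((483.67108154296875, -62.895751953125), (82.29521942138672, 58.8213996887207), 1.6149641275405884) [[442.0, -35.0], [443.0, -93.0], [526.0, -91.0], [524.0, -32.0]]
carton ((484.97698974609375, -217.92062377929688), (82.82245635986328, 61.02625274658203), 8.233993530273438) [[440.0, -194.0], [448.0, -254.0], [530.0, -242.0], [522.0, -182.0]]
carton ((490.22808837890625, -381.59124755859375), (83.26461029052734, 66.1205062866211), 14.673331260681152) [[442.0, -360.0], [458.0, -424.0], [539.0, -403.0], [522.0, -339.0]]
bin px ((357.8370361328125, 183.09669494628906), (48.77459716796875, 62.33477783203125), 3.012787342071533)
bin ((647.7802124023438, -260.1947021484375), (121.82086181640625, 156.51112365722656), 86.070556640625) [[566.0, -316.0], [722.0, -326.0], [730.0, -205.0], [574.0, -194.0]]
bin px ((297.5767822265625, 178.90274047851562), (55.4411735534668, 48.60595703125), 83.2901611328125)
bin ((660.5726928710938, -109.87626647949219), (139.3346710205078, 121.81112670898438), 5.876400470733643) [[585.0, -56.0], [598.0, -178.0], [736.0, -163.0], [724.0, -42.0]]
bench [ 468. -141.   -1.] 1303.119
c [483. -63.  35.] 1268.7256
shelf1 [769. -68. 306.] 1012.811
shelf1edge [753. -68. 305.] 1012.8763
shelf2 [755. -69. 499.] 819.8073
shelf3 [762. -70. 689.] 629.94116
mid [ 645. -269.   -2.] 1312.2557
spanner [ 647. -430.    6.] 1303.3953
rail [412. -62.   5.] 1295.2874
vbl [462. 148.  11.] 1293.1802
drawerbox [606.  14. 114.] 1197.2281
handle [ 786. -278.   12.] 1306.0371
rail r [ 406. -479.   -0.] 1296.8733
```

View pics/c1.png

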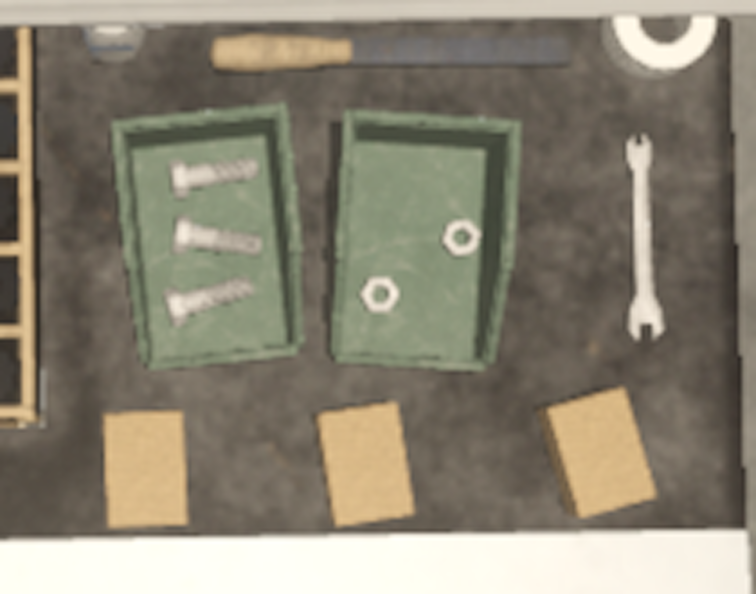

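```bash
python3 - <<'E'
from h import *
p,d,K,R,t=load("top0.npz");P=pts(d,K,R,t)
f=lambda a:np.array(a)/3.6+[240,120]
for b in([(345,112),(520,122),(333,360),(490,368)],[(113,122),(285,105),(150,366),(298,352)]):
    q=np.r_[ray(f(b[:2]),K,R,t,70.),ray(f(b[2:]),K,R,t,31.)];print(q.round().tolist(),q.mean(0))
for v in range(225,246,3):print(v,P[v,[225,240,244]].round().tolist())
print(P[230,244:256].round()[:,1:].tolist())
print(P[104:132:2,357].round().tolist())
E
```

```text
[[729.0, -207.0, 70.0], [720.0, -328.0, 70.0], [558.0, -199.0, 31.0], [550.0, -311.0, 31.0]] [ 639.31219592 -261.10543272   50.5       ]
[[724.0, -45.0, 70.0], [734.0, -165.0, 70.0], [555.0, -68.0, 31.0], [564.0, -174.0, 31.0]] [ 644.53269504 -113.19160536   50.5       ]
225 [[547.0, 70.0, 96.0], [546.0, 32.0, 107.0], [546.0, 23.0, 101.0]]
228 [[540.0, 70.0, 95.0], [539.0, 32.0, 110.0], [539.0, 23.0, 103.0]]
231 [[532.0, 70.0, 97.0], [531.0, 32.0, 111.0], [532.0, 24.0, 88.0]]
234 [[525.0, 68.0, 111.0], [524.0, 32.0, 116.0], [524.0, 23.0, 111.0]]
237 [[518.0, 70.0, 99.0], [517.0, 33.0, 98.0], [517.0, 24.0, 98.0]]
240 [[510.0, 82.0, -8.0], [510.0, 42.0, -2.0], [510.0, 32.0, -4.0]]
243 [[503.0, 82.0, -2.0], [502.0, 42.0, -1.0], [502.0, 32.0, -6.0]]
[[24.0, 87.0], [21.0, 96.0], [17.0, 120.0], [15.0, 115.0], [13.0, 112.0], [12.0, 82.0], [13.0, 38.0], [13.0, 0.0], [10.0, -1.0], [8.0, -4.0], [5.0, -6.0], [2.0, 4.0]]
[[777.0, -222.0, 326.0], [779.0, -225.0, 306.0], [775.0, -225.0, 306.0], [771.0, -225.0, 306.0], [766.0, -225.0, 306.0], [763.0, -226.0, 303.0], [758.0, -225.0, 308.0], [755.0, -225.0, 304.0], [750.0, -225.0, 304.0], [747.0, -225.0, 303.0], [743.0, -225.0, 302.0], [808.0, -272.0, -3.0], [803.0, -272.0, -3.0], [797.0, -272.0, -2.0]]
```

Request:
servo_tool(moves=[0.668,0.495,-0.285,-0.034,1,0.668,0.495,-0.285,-0.034,1,0.668,0.495,-0.285,-0.034,1,0.668,0.495,-0.285,-0.034,1,0.668,0.495,-0.285,-0.034,1,0.668,0.495,-0.285,-0.034,1,0.668,0.495,-0.285,-0.034,1,0.668,0.495,-0.285,-0.034,1,0.668,0.495,-0.285,-0.034,1,0.668,0.495,-0.285,-0.034,1,0.668,0.495,-0.285,-0.034,1,0.668,0.495,-0.285,-0.034,1])

```text
t: 1.1
eef_pos: [488.5, -386.9, 100.8]
tcp_rot: [3.141, 0.0, 0.256]
ft_force: [-0.3, -1.2, -0.1]
opening: 1.001
grip_force: 0.0
```

Request:
servo_tool(moves=[0,0,-0.08,0,1,0,0,-0.16,0,1,0,0,-0.21,0,1,0,0,-0.23,0,1,0,0,-0.23,0,1,0,0,-0.23,0,0,0,0,-0.23,0,0,0,0,-0.23,0,0,0,0,-0.23,0,0,0,0,-0.23,0,0,0,0,-0.23,0,0,0,0,-0.23,0,0])

```text
t: 2.1
eef_pos: [489.2, -386.5, 9.0]
tcp_rot: [3.141, -0.0, 0.256]
ft_force: [-0.1, 1.4, 4.2]
opening: 0.586
grip_force: 30.0
```

Request:
servo_tool(moves=[0,0,0.04,0,0,0,0,0.08,0,0,0,0,0.11,0,0,0,0,0.125,0,0,0,0,0.125,0,0,0,0,0.125,0,0,0,0,0.125,0,0,0,0,0.125,0,0,0,0,0.125,0,0,0,0,0.125,0,0,0,0,0.125,0,0,0,0,0.125,0,0])

```text
t: 3.1
eef_pos: [489.0, -386.3, 58.5]
tcp_rot: [-3.141, 0.0, 0.256]
ft_force: [0.4, 0.5, -2.6]
opening: 0.587
grip_force: 30.0
```

```bash
python3 - <<'E'
from cell import *
s=state();print(s['ft_force'],s['tau'],s['eef_pos'],s['opening'])
for i in range(4):
    read_camera("wrist");print(state()['ft_force'])
E
```

```text
[ 0.42670945  0.49628709 -2.56950198] [-2.48661992e-03 -6.73885703e+01 -1.97554654e+01  6.33809832e-02
 -1.26986357e-02 -1.35970595e-04] [ 488.99427872 -386.29856122   58.48117663] 0.5869198399907556
[-0.16312277  1.85567823 -3.60137017]
[-0.33471869  0.29331244 -3.32126832]
[ 0.36791368 -0.94287913 -3.15333812]
[-0.00830288 -0.76001139 -3.40246257]
```

Request:
servo_tool(moves=[0,0,-0.05,0,0,0,0,-0.09,0,0,0,0,-0.115,0,0,0,0,-0.123,0,0,0,0,-0.124,0,0,0,0,-0.124,0,0,0,0,-0.124,0,1,0,0,-0.124,0,1,0,0,-0.124,0,1,0,0,-0.124,0,1,0,0,-0.124,0,1,0,0,-0.124,0,1])

```text
t: 4.3
eef_pos: [489.1, -386.4, 9.2]
tcp_rot: [3.141, -0.0, 0.256]
ft_force: [-0.2, -1.0, -0.1]
opening: 0.948
grip_force: 0.0
```

Request:
servo_tool(moves=[0,0,0.08,0,1,0,0,0.16,0,1,0,0,0.22,0,1,-0.01,0.1,0.22,-0.035,1,-0.01,0.2,0.22,-0.035,1,-0.01,0.3,0.22,-0.035,1,-0.01,0.39,0.22,-0.035,1,-0.01,0.415,0.22,-0.035,1,-0.01,0.415,0.22,-0.035,1,-0.01,0.415,0.22,-0.035,1,-0.01,0.415,0.14,-0.035,1,-0.01,0.415,0.08,-0.035,1])

```text
t: 5.3
eef_pos: [485.8, -222.2, 40.6]
tcp_rot: [3.139, -0.002, 0.145]
ft_force: [0.7, -0.0, -0.0]
opening: 0.996
grip_force: 0.0
```

Request:
servo_tool(moves=[0,0,-0.04,0,1,0,0,-0.07,0,1,0,0,-0.08,0,1,0,0,-0.08,0,1,0,0,-0.08,0,0,0,0,-0.08,0,0,0,0,-0.08,0,0,0,0,-0.08,0,0,0,0,-0.08,0,0,0,0,-0.08,0,0,0,0,-0.08,0,0,0,0,-0.08,0,0])

```text
t: 6.3
eef_pos: [485.1, -220.3, 9.3]
tcp_rot: [3.141, -0.0, 0.146]
ft_force: [-0.6, 0.7, 4.6]
opening: 0.588
grip_force: 30.0
```

Request:
servo_tool(moves=[0,0,0.04,0,0,0,0,0.08,0,0,0,0,0.11,0,0,0,0,0.125,0,0,0,0,0.125,0,0,0,0,0.125,0,0,0,0,0.125,0,0,0,0,0.125,0,0,0,0,0.125,0,0,0,0,0.125,0,0,0,0,0.125,0,0,0,0,0.125,0,0])

```text
t: 7.3
eef_pos: [485.0, -220.3, 58.9]
tcp_rot: [-3.142, 0.0, 0.146]
ft_force: [-0.1, -0.3, -2.1]
opening: 0.591
grip_force: 30.0
```

```bash
python3 - <<'E'
from cell import *
for i in range(4):
    read_camera("wrist");print(state()['ft_force'])
E
```

```text
[ 0.52870629 -0.01370773 -1.7662856 ]
[ 0.6544712   0.1569475  -1.99863652]
[ 0.62708628  0.28386858 -2.7200274 ]
[-0.23914078 -1.30192375 -2.41703632]
```

Request:
servo_tool(moves=[0,0,-0.05,0,0,0,0,-0.09,0,0,0,0,-0.115,0,0,0,0,-0.123,0,0,0,0,-0.125,0,0,0,0,-0.125,0,0,0,0,-0.125,0,1,0,0,-0.125,0,1,0,0,-0.125,0,1,0,0,-0.125,0,1,0,0,-0.125,0,1,0,0,-0.125,0,1])

```text
t: 8.5
eef_pos: [485.1, -220.4, 9.1]
tcp_rot: [3.141, -0.0, 0.146]
ft_force: [0.1, 0.1, -0.6]
opening: 0.946
grip_force: 0.0
```

Request:
servo_tool(moves=[0,0,0.08,0,1,0,0,0.16,0,1,0,0,0.32,0,1,0,0,0.35,0,1,-0.02,0.1,0.35,0,1,-0.02,0.2,0.35,0,1,-0.02,0.3,0.35,0,1,-0.02,0.38,0.35,0,1,-0.02,0.395,0.35,0,1,-0.02,0.395,0.35,0,1,-0.02,0.395,0.28,0,1,-0.02,0.395,0.2,0,1])

```text
t: 9.5
eef_pos: [478.5, -63.5, 89.9]
tcp_rot: [3.139, -0.005, 0.146]
ft_force: [1.5, -0.1, -0.3]
opening: 1.001
grip_force: 0.0
```

```bash
python3 - <<'E'
from cell import *
import cv2
p,d=read_camera("wrist");cv2.imwrite("pics/w1.png",p)
s=state();print(s['eef_pos'],s['tcp_rot'],s['ft_force'])
E
```

```text
[475.58393329 -62.99608572  83.95008857] [-3.14019828  0.00378022  0.14544111] [-2.10026316  0.28127807 -5.63008236]
```

View pics/w1.png

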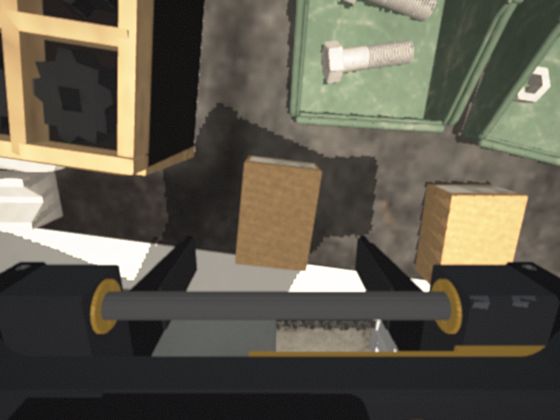

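The wrist view shows carton 1 (about 280,213) between the open fingers. The drawer box stays to the left of them (edge at about x=190), so the way down is clear.

Request:
servo_tool(moves=[0,0,-0.05,0,1,0,0,-0.1,0,1,0,0,-0.15,0,1,0,0,-0.185,0,1,0,0,-0.2,0,1,0,0,-0.2,0,1])

```text
t: 10.05
eef_pos: [476.8, -63.1, 8.4]
tcp_rot: [-3.141, 0.002, 0.145]
ft_force: [0.2, -0.2, 0.1]
opening: 1.0
grip_force: 0.0
```

Request:
servo_tool(moves=[0,0,0,0,0,0,0,0,0,0,0,0,0,0,0,0,0,0,0,0,0,0,0,0,0,0,0,0,0,0,0,0,0,0,0,0,0,0,0,0])

```text
t: 10.72
eef_pos: [477.3, -62.5, 9.4]
tcp_rot: [3.141, -0.001, 0.146]
ft_force: [-0.4, -1.7, 5.7]
opening: 0.606
grip_force: 28.8
```

Request:
servo_tool(moves=[0,0,0.03,0,0,0,0,0.06,0,0,0,0,0.09,0,0,0,0,0.115,0,0,0,0,0.125,0,0,0,0,0.125,0,0,0,0,0.125,0,0,0,0,0.125,0,0,0,0,0.125,0,0,0,0,0.125,0,0,0,0,0.125,0,0,0,0,0.125,0,0])

```text
t: 11.72
eef_pos: [476.9, -62.3, 58.8]
tcp_rot: [-3.142, 0.0, 0.146]
ft_force: [-0.3, -0.5, -6.9]
opening: 0.609
grip_force: 28.8
```

```bash
python3 - <<'E'
from cell import *
import cv2
for i in range(3):
    p,d=read_camera("wrist");s=state();print(s['ft_force'],s['moment'],s['eef_pos'])
cv2.imwrite("pics/w2.png",p)
E
```

```text
[-0.06737089 -0.00783854 -5.83158261] [ 0.03785149  0.05166136 -0.02417966] [476.97819866 -62.3202518   58.92734881]
[-0.16830199 -0.39071251 -7.38306401] [-0.00577044  0.09820805  0.0263941 ] [477.00142854 -62.3108841   58.95516941]
[ 0.47904277  0.93002422 -7.03195362] [0.04434641 0.01529401 0.02841357] [477.01857711 -62.31947609  59.00769354]
```

View pics/w2.png

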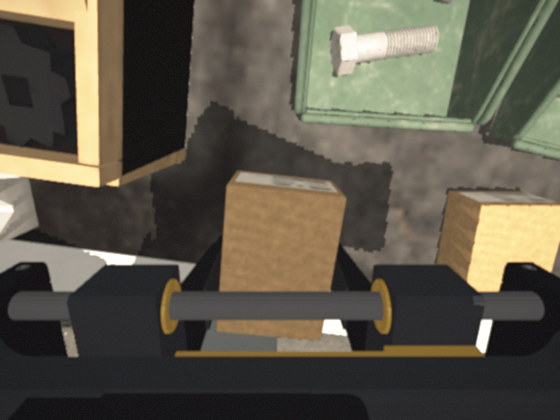

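Carton 1 weighs about 6.8 N, against 3.3 N and 2.3 N for the others, so it is the heaviest. The picture shows it upright between the fingers (280,260). Next I carry it to the nut bin.

Request:
servo_tool(moves=[0,0,0.04,0,0,0,0,0.08,0,0,0,0,0.13,0,0,0,0,0.18,0,0,0,0,0.21,0,0,0,-0.02,0.225,0,0,0.01,-0.06,0.225,0,0,0.04,-0.1,0.225,0,0,0.07,-0.15,0.225,0,0,0.11,-0.2,0.225,0,0,0.15,-0.24,0.225,0,0,0.17,-0.26,0.225,0,0])

```text
t: 12.87
eef_pos: [546.2, -168.8, 148.3]
tcp_rot: [3.141, -0.0, 0.145]
ft_force: [-0.5, 0.1, -8.0]
opening: 0.61
grip_force: 28.8
```

Request:
servo_tool(moves=[0.03,-0.03,0,0,0,0.07,-0.08,0,0,0,0.11,-0.13,0,0,0,0.15,-0.18,0,0,0,0.18,-0.22,0,0,0,0.195,-0.235,0,0,0,0.2,-0.24,0,0,0,0.2,-0.24,0,0,0,0.2,-0.24,0,0,0,0.2,-0.24,0,0,0,0.2,-0.24,0,0,0,0.2,-0.24,0,0,0])

```text
t: 13.87
eef_pos: [624.9, -261.8, 149.3]
tcp_rot: [3.141, -0.0, 0.147]
ft_force: [-0.1, -0.1, -7.0]
opening: 0.607
grip_force: 28.8
```

```bash
python3 - <<'E'
from cell import *
import cv2,numpy as np
for n in("wrist","top"):
    p,d=read_camera(n);cv2.imwrite(f"pics/{n}9.png",p)
    np.savez(f"{n}9.npz",p=p,d=d,**get_calibration(n))
s=state();print(s)
a=cv2.imread("pics/wrist9.png");b=cv2.imread("pics/top9.png")
cv2.imwrite("pics/both9.png",np.hstack([cv2.resize(a,(400,300)),cv2.resize(b[110:290,240:480],(400,300))]))
E
```

```text
{'t': 13.9667, 'joints': array([-4.94336242e-01,  6.29131071e-01,  1.48679693e+00, -9.99762625e-05,
        1.02539633e+00,  9.30164606e-01]), 'qvel': array([-0.00272068,  0.00241879, -0.00207915,  0.00176567, -0.00082497,
       -0.00111344]), 'tau': array([ 5.47291408e-02, -7.38560271e+01, -2.70878524e+01,  8.72181309e-02,
       -7.94106396e-02,  1.00384936e-03]), 'eef_pos': array([ 624.96384686, -262.00157382,  149.31561654]), 'tcp_rot': array([ 3.14136374e+00, -1.64024550e-04,  1.46347350e-01]), 'ft_force': array([-0.07118752,  0.47836055, -7.1208457 ]), 'moment': array([ 0.02981042,  0.02640541, -0.02460619]), 'grip_force': 28.767938590608537, 'opening': 0.6141743911627633}
```

View pics/both9.png

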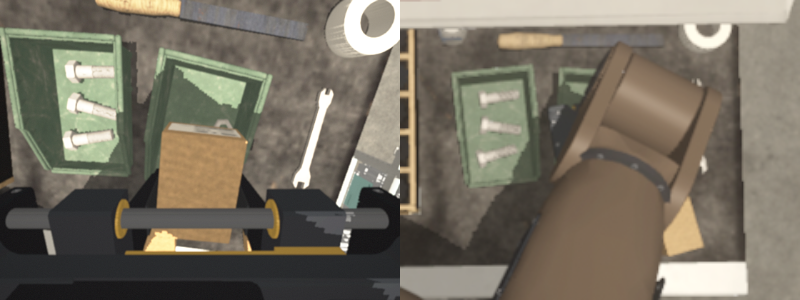

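The carton is held over the nut bin (wrist view, about 200,180 on the left) and the bins and tools are undisturbed. Before handing in, I'll check that its top is level and where its centre is.

```bash
python3 - <<'E'
from h import *
p,d,K,R,t=load("wrist9.npz");P=pts(d,K,R,t)
m=(P[...,2]>165)&(P[...,2]<200)&(d>0);m[:170]=0;m[285:]=0;m[:,:215]=0;m[:,350:]=0
q=P[m];c=np.linalg.lstsq(np.c_[q[:,:2],np.ones(len(q))],q[:,2],rcond=None)[0];print(len(q),q.min(0),q.max(0),"slope",c[:2])
from cell import *
for i in range(4):
    read_camera("top");s=state();print(s['opening'],s['ft_force'][2],s['eef_pos'])
E
```

```text
12429 [ 615.57170931 -296.38203212  165.00298978] [ 670.96982629 -227.79286198  199.96342889] slope [-0.05579428 -0.0312129 ]
0.6048674162122196 -8.045564795484498 [ 624.97349262 -262.09424104  149.24292476]
0.6084005065939813 -7.089705018790275 [ 624.99688657 -262.17877498  149.18969021]
0.6021701135682951 -6.859020739871563 [ 624.98290558 -262.23248441  149.1176937 ]
0.6069403102670252 -6.692278910217134 [ 624.99982694 -262.27304544  149.09824165]
```

The carton is level to about 0.06 rad. Its front edge at x≈671 puts its centre near x≈631, y≈-262, which is over the bin, and the grip is steady.

```bash
python3 -c "
from cell import *
print(job_done())"
```

```text
the job is handed in; nothing more can be done
None
```

I hefted all three cartons and handed in the job with the heaviest one (about 0.7 kg, against roughly 0.34 and 0.23 kg) held level about 140 mm up over the nut bin; the hand-in returned no verdict.

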